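Clamp the cue lamp housing in the ratchet vise

TASK

Stand the green cue lamp housing upright in the middle of the vise bed, between the jaws, with its amber lens facing the side where the red lever knob is, and let go. Then swing the ratchet lever back and forth by its red knob, and by nothing else, until the jaws hold the housing firmly: stop as soon as the knob pushes back with about 11 N, because beyond 13 N the housing is crushed. Finally swing the lever back to its parked end, let go, and leave everything else on the bench as it is.

Things in the scene. Friction and masses are not known exactly. Their poses are not given: they have to be found in the camera images.
- housing: green box-shaped cue lamp housing, 46 x 46 mm in plan, 100 mm tall, 0.4 kg, loose, standing upright on the bench. Origin: centre of its underside, z up. A round amber lens (4 mm proud) is on its -x face, 30 mm up; the upper 45 mm is plain on all sides: the place to grip (across its y faces, for instance)
- lens (a point): centre of the housing's lens face (the -x face, 30 mm up)
- vise: blue cast-iron ratchet vise bolted to the bench, base 120 mm (its x) by 285 mm (its y); its -x side, where the lever knob is, faces the robot. Origin at bench level, on its middle line; z up. Bed 70 mm wide, its flat top 40 mm above the bench. The moving jaw closes towards the vise's +y; both jaws reach 85 mm above the bench
- seat (a point): point on the top of the vise bed (40 mm above the bench), at vise x = 0, y = +23 mm: a good spot for the centre of the housing's underside (clear of pad and packing for every packing). Axes are the vise's
- jaw: moving jaw with a spring-backed black rubber pad, 66 mm wide. Origin at its underside, 28 mm behind (-y of) the pad's face; the face starts at vise y = -5 mm. It moves 1.9 mm towards the vise's +y per wheel notch and cannot go back. The pad gives about 1 mm per 20 N, so each notch past first touch adds up to about 40 N on the housing
- wheel: steel ratchet wheel, 94 mm across, 36 teeth, lying flat under the lever around the spindle (vise y = -100 mm). Clockwise from above closes the jaw; a spring pawl stops it turning back, but when the push on the lever is let off it falls back up to one notch on to that pawl. Origin on the spindle, 56 mm above the bench
- lever (a joint): lever angle, rad: 0 = parked at its rigid stop, 0.9 = rigid stop at the other end. It grows clockwise seen from above: this is the driving stroke, one wheel notch per 0.175 rad. Swinging back to 0 clicks freely over the teeth. At angle q the knob lies 100 mm from the spindle in the direction (-cos(0.45 - q), -sin(0.45 - q)) of the vise's x, y. It stays where left; start angle varies
- knob (a point): on the axis of the lever's red upright knob, 132 mm above the bench: the place to hold or push. A smooth round post, 22 mm across, from 89 to 147 mm above the bench. Push at the knob: 0 to 5 N, rising and falling tooth by tooth, while the jaw is free and on the way back; once the housing is nipped it climbs about 4 N per notch. Firm: 10 to 12.5 N; above 13 N the housing is crushed
- spindle (a point): point on the lever's vertical turning axis, 80 mm above the bench; axes are the vise's
- mug: red enamel mug, 76 mm across, 85 mm tall, bystander
- socket: white ceramic lamp socket, 48 mm across, 50 mm tall, bystander
- hinge: brass door hinge lying open, 75 x 80 mm, 4 mm thick (knuckle 8 mm), bystander
- driver: screwdriver lying on the bench, bystander
- tape: roll of black tape lying flat, 96 mm across, 24 mm high, bystander
- back_jaw (a point): middle of the back jaw's iron face, at vise y = +78 mm, 62 mm above the bench; axes are the vise's. A plywood packing plate stands before it, 3 to 27 mm thick from job to job and not measured, so its face is at vise y = +51 to +75 mm. The housing thus has 10 to 34 mm of slack for the lever to take up (5 to 18 notches)
There are look-alikes about, which are no part of the job. There is more than one size of the housing; the job needs the middle-sized.

How it is judged (in metres and radians):
On the way, in this order (a step that is already met when the one before it is completed fails the run):
1. the housing stands on the bed between the jaws, let go (horizontal distance between housing and seat below 0.022 m and z of housing in the frame of seat between -0.004 and 0.004 m and angle between housing's own z axis and vertical below 0.06 rad and contact force between the fingers and housing below 0.1 N and contact force between jaw and housing below 10 N), for 0.2 s.
2. the lever has driven the jaw on to the housing: it is held with 20 N or more (contact force between jaw and housing above 20 N and z of housing in the frame of seat below 0.006 m), for 0.2 s.
At the end, for the whole second after the job is handed in: the housing stands upright (within 0.06 rad) on the vise bed (within 6 mm), within 20 mm of the bed's middle line, square in the jaws (within 0.1 rad), its lens to the lever-knob side, held by the moving jaw with 20 to 125 N; the lever is parked (below 0.12 rad) (all of step 2 and contact force between jaw and housing below 125 N and z of housing in the frame of seat above -0.004 m and angle between housing's own z axis and vertical below 0.06 rad and x of housing in the frame of vise between -0.02 and 0.02 m and angle between the x axis of housing and the x axis of vise, either way round below 0.1 rad and x of lens in the frame of vise below 0 m and value of joint lever below 0.12 rad and linear speed of housing below 0.01 m/s); the robot touches nothing.
It fails at once if the housing is crushed: the moving jaw presses it with more than 125 N (contact force between jaw and housing above 125 N).
It fails at once if the robot pushes the jaw itself (over 10 N) instead of using the lever (contact force between the arm and jaw above 10 N).
It fails at once if the fingers push the jaw itself (over 10 N) instead of using the lever (contact force between the fingers and jaw above 10 N).
It fails at once if the fingers turn the wheel itself (over 10 N) (contact force between the fingers and wheel above 10 N).
It fails at once if a bystander is shifted by more than 20 mm (distance of any of mug, socket, hinge, driver, tape from where it was at the start of the episode above 0.02 m).
It also fails if it takes over 72 s, if anything falls off the work surface, if the arm or the gripper's body presses on something with over 40 N, if the wrist force passes 120 N, or if a joint passes its speed limit or range.

ROBOT

A 6-joint arm with a two-finger parallel gripper is mounted at the origin on the work surface. World frame = base frame: x ahead of the robot, y to its left, z up, the work surface at z = 0. Lengths are in mm, angles in rad, forces in N, time in s.
With the tool pointing down it reaches from about 400 to 825 mm from the base axis. Payload 7 kg.
Tool frame: the origin (TCP) lies on the centre line of the jaws, within the pads' length; the fingertips stand env.tip_reach ahead of it and the grasp point (between the pads) lies 11 mm behind it (env.tip_reach is the distance from the TCP to the fingertips, in mm); z points along the fingers, y is the line along which they close (so a half turn about z gives the same grasp; the last joint's range is limited). The gripper opens to 85 mm and grips with 20 to 120 N. Pads are 22 mm wide; open, the fingers measure 114 mm over their backs; the gripper's body (76 mm by 85 mm) begins 54 mm behind the grasp point. The pads swing forward as they close: fully open they stand 13 mm farther back than shut.
Start: joints at [-0.922, 0.359, 0.012, 0, -1.224, -0.288], TCP at [238.263, -631.527, 239.302] pointing down, gripper open.
Joint ranges: [-3.07, 3.07], [-1.43, 2.12], [-1.02, 1.25], [-3.03, 1.67], [-3.05, -0], [-3.03, 3.03]. Speed limits (rad/s): [2.39, 2.39, 3.01, 3.14, 3.14, 3.14].

INTERFACE

Orientations are given as a 3x3 rotation matrix whose columns are the frame's x, y, z axes.
In Python, from plant import env, eyes, sign_off, finder gives the robot as it stands.
- The arm moves only by the tool drive_tool, never from a script. Its argument "moves" is a list of rows, each a list of 5 numbers: the shift along the tool's x, y, z in parts of the range, where 1.0 means 1000 mm, then the turn about the tool's z in shares of pi rad (1.0 is pi rad), then the opening, from -1 (shut) to 1 (fully open). In form: [[x, y, z, twist, fingers], ...]. A call has 1 to 12 rows; each row is the pose to reach, as a shift and turn from the pose commanded when the call began, along the tool's axes at that moment; what a row does not reach only later rows make up. A row lasts 1/8 s, in which the tool goes at most 62.5 mm and 10.7 degrees, less where a joint would pass 70% of its speed; a pose out of reach is approached as far as the arm can. No shift or turn number may pass 1 either way. A call with a gripper value outside its range is refused whole. The fingers move at their own pace and stop on an object; the grip force is fixed at half the most. Time passes only in rows, so rows that repeat a pose let the fingers close. It gives the time, the measured TCP pose, the force, the opening and the grip force at its end, in the units of the state.
- env.get_obs(): the state, without advancing time (a new reading comes with each control period).
- eyes.camera(name): name is "side" or "top"; returns a dict with "color" (480x640x3 uint8, red, green, blue), "fov_y" (degrees; the focal length in pixels is half the picture's height over the tangent of half this angle, whatever the lens; pixels are square), "cx", "cy" (the principal point, pixels), "distortion" ([k1, k2, p1, p2, k3] as OpenCV has them; the pictures are not rectified), "extrinsics" (4x4, takes a point from camera to world coordinates). Camera axes: x right, y up, looking along -z (the intrinsics and any distortion apply to the point x, -y, -z); pixel columns grow to the right and rows downward; lengths in mm; the calibration is good to about 2 mm. A picture is of the moment at which its call begins. There is no depth.
- sign_off(): hands the job in; it is judged then, once.
Trained networks look in a picture, given as the dict that the camera call returned (one of the last four; its "shot" number tells which), for a name from the list of things; names that differ only in an ending like _2 or _b are one class to them, and where a whole thing is asked for, a point or a joint stands for the part that bears it (a point fixed in the world has none). Each returns a list of dicts, best first, with "confidence" (0 to 1); they miss things now and then, are a little off and sometimes report something else, mostly with a low value. They report only what shows in the picture. A call takes as long as a camera call. They do not tell look-alikes from the thing itself.
- finder.outline_of(name, picture): "pixels" (480x640 bool, what is visible of it) and "at" ([column, row] in pixels, amid what is visible of it).
The state is a dict: "time": time; "joints": joint angles; "qvel": joint speeds; "joint_efforts": joint torques, N m; "position": TCP position; "orientation": TCP orientation; "ft_force": force on the tool from outside, world axes, zero at the start; "moment": the same for the moment, N m; "gripper_width": opening from 0.0 (shut) to 1.0 (fully open); "gripper_force": force on a finger pad.
Only numpy, scipy, OpenCV 4.12 (cv2) and the standard library are available. Lean on these libraries where they do the work, as an engineer would, in place of code of your own. Each camera call takes 0.05 s, during which the arm holds its last target. There are 200 camera calls.

## Working session

There is one attempt and no reset: what is moved stays moved. The work goes in short steps, Python scripts to look and compute and a tool call to move; the robot and the scene stay as the last step left them, time stands still between calls to the robot, and variables do not carry over. Pictures are saved under pics/ and viewed, at most 13 in all, crops included, and the job is handed in when it is done.

Besides the shell and the picture viewer there is one more tool, called after ">>>" by a JSON object that holds its "fn" and its "kwargs", one argument or row to a line. drive_tool: Moves the arm, as the interface text tells. Its arguments: {"type":"object","properties":{"moves":{"type":"array","items":{"type":"array","items":{"type":"number"}}}},"required":["moves"]}

```bash
mkdir -p pics; cat > h.py <<'E'
import numpy as np, cv2
from plant import env, eyes, sign_off, finder
def K(p):
    f=240/np.tan(np.radians(p["fov_y"])/2)
    return np.array([[f,0,p["cx"]],[0,f,p["cy"]],[0,0,1.]]),np.array(p["distortion"],float)
def ray(p,uv):
    k,d=K(p); a=cv2.undistortPoints(np.array([[uv]],float),k,d)[0,0]
    E=np.array(p["extrinsics"]); return E[:3,3],E[:3,:3]@np.array([a[0],-a[1],-1])
def onz(p,uv,z):
    o,r=ray(p,uv); return o+r*(z-o[2])/r[2]
def proj(p,X):
    k,d=K(p);E=np.array(p["extrinsics"]);c=(np.atleast_2d(X)-E[:3,3])@E[:3,:3]
    return cv2.projectPoints(c*[1,-1,-1],np.zeros(3),np.zeros(3),k,d)[0][:,0]
def save(p,n): cv2.imwrite("pics/"+n,p["color"][:,:,::-1])
E
python3 - <<'E'
from h import *
print(env.tip_reach, env.get_obs())
for n in("top","side"):
    p=eyes.camera(n); save(p,n+"0.png"); print(n,p["fov_y"],np.round(p["extrinsics"],2).tolist())
    for t in("housing","lens","vise","lever","knob","wheel","jaw","mug","socket","hinge","driver","tape"):
        for d in finder.outline_of(t,p)[:4]:
            if d["confidence"]<.3: continue
            ys,xs=np.nonzero(d["pixels"]);print(t,round(d["confidence"],2),np.round(d["at"]),xs.min(),xs.max(),ys.min(),ys.max(),len(xs))
E
```

```text
8.0 {'time': 0.0, 'joints': array([-9.21948834e-01,  3.59367349e-01,  1.10387768e-02, -3.72955604e-04,
       -1.22411564e+00, -2.88071392e-01]), 'qvel': array([ 0.00125402,  0.00041307, -0.00190697,  0.00061127,  0.00089558,
        0.00052158]), 'joint_efforts': array([-4.64010864e-04, -5.83317411e+01,  2.93424940e+01,  6.93691045e+00,
       -5.97142585e-03, -1.65768745e-05]), 'position': array([ 238.06232103, -631.10243121,  238.3634682 ]), 'orientation': array([[-9.35667922e-01, -3.52881038e-01, -7.16268775e-04],
       [-3.52881740e-01,  9.35666689e-01,  1.52494467e-03],
       [ 1.32064776e-04,  1.67959998e-03, -9.99998581e-01]]), 'ft_force': array([ 0.5890089 ,  0.17660683, -1.10722965]), 'moment': array([ 0.00801003, -0.01437184, -0.01713891]), 'gripper_force': 0.0, 'gripper_width': 0.9988429999343351}
top 47.1083562424988 [[0.02, 0.99, -0.14, 398.11], [-1.0, 0.03, 0.0, -5.03], [0.01, 0.14, 0.99, 1299.08], [0.0, 0.0, 0.0, 1.0]]
housing 0.83 [205. 342.] 185 232 323 361 1236
housing 0.82 [208. 294.] 192 224 281 307 591
lens 0.91 [209. 342.] 185 230 324 361 1177
lens 0.81 [259.
[... 826 characters left out ...]
] 349 381 343 392 1153
lens 0.82 [368. 325.] 357 377 309 340 489
lens 0.75 [421. 366.] 397 447 336 400 2414
vise 0.75 [325. 247.] 291 371 195 300 5248
lever 0.86 [352. 212.] 320 371 195 221 578
knob 0.9 [350. 214.] 320 371 195 221 642
knob 0.57 [325. 235.] 311 339 222 246 651
wheel 0.94 [325. 214.] 309 344 201 222 425
wheel 0.67 [307. 169.] 288 321 161 182 438
jaw 0.68 [324. 235.] 311 339 222 246 671
jaw 0.53 [325. 214.] 309 344 201 223 456
mug 0.72 [379. 168.] 364 391 147 185 919
mug 0.42 [306. 170.] 288 319 162 181 407
socket 0.91 [306. 371.] 295 317 353 382 549
hinge 0.72 [306. 171.] 288 320 162 181 430
driver 0.93 [227. 238.] 205 272 229 258 456
tape 0.76 [209. 412.] 194 247 392 446 1632
```

```bash
python3 - <<'E'
import cv2
a=cv2.imread("pics/top0.png")[150:390,120:520]; cv2.imwrite("pics/top0c.png",cv2.resize(a,None,fx=2,fy=2,interpolation=2))
a=cv2.imread("pics/side0.png")[150:450,180:480]; cv2.imwrite("pics/side0c.png",cv2.resize(a,None,fx=2,fy=2,interpolation=2))
E
```

```text
(no output)
```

View pics/top0c.png

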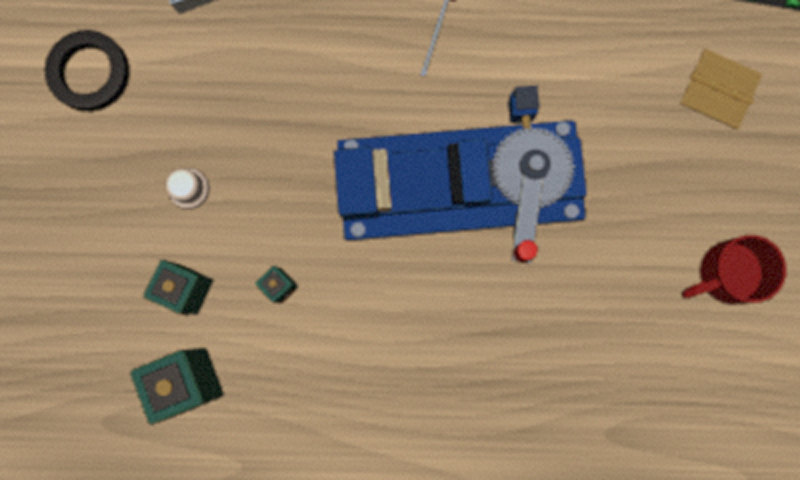

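View pics/side0c.png

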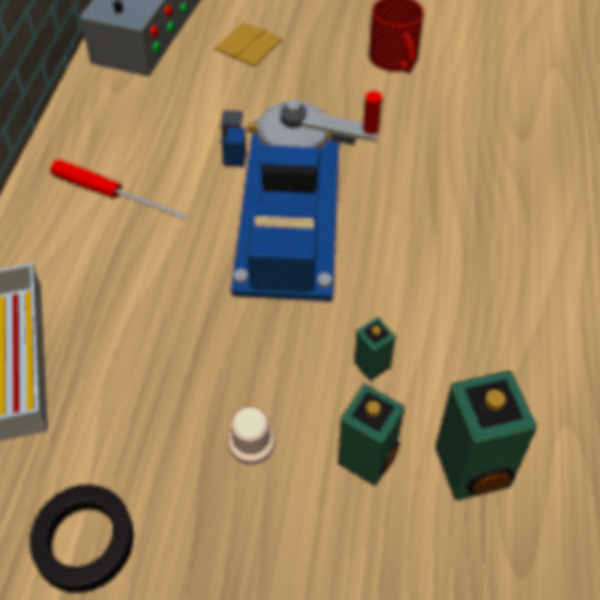

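The top view shows the vise with its knob at about (383,275) and three green housings. The middle-sized one is at about (205,293). In the side view its lens is on the right face, at about (375,380). Next I fit the housing pose and zoom in on the vise.

```bash
cat >> h.py <<'E'
from scipy.optimize import minimize
def box(x,y,th,z0=0,s=23,h=100):
    c,n=np.cos(th),np.sin(th);P=[]
    for z in(z0,z0+h):
        for a,b in((-s,-s),(s,-s),(s,s),(-s,s)): P.append([x+c*a-n*b,y+n*a+c*b,z])
    return np.array(P)
def hullmask(p,P):
    m=np.zeros((480*4,640*4),np.uint8); u=proj(p,P)*4+1.5
    cv2.fillConvexPoly(m,cv2.convexHull(np.round(u).astype(np.int32)),1)
    return cv2.resize(m.astype(np.float32),(640,480),interpolation=cv2.INTER_AREA)
def green(p,uv,r):
    c=p["color"].astype(int); m=((c[...,1]>c[...,0]+8)).astype(np.uint8)
    w=np.zeros_like(m); w[uv[1]-r:uv[1]+r,uv[0]-r:uv[0]+r]=1
    return m*w
def fill(m):
    m=cv2.morphologyEx(m,cv2.MORPH_OPEN,np.ones((2,2))); n,l,s,_=cv2.connectedComponentsWithStats(m)
    m=(l==1+np.argmax(s[1:,4])).astype(np.uint8)
    o=np.zeros_like(m); cv2.fillPoly(o,[cv2.convexHull(np.argwhere(m)[:,::-1].astype(np.int32))],1); return o
E
python3 - <<'E'
from h import *
t,s=eyes.camera("top"),eyes.camera("side")
M=[fill(green(t,(208,294),24)),fill(green(s,(365,367),25))]
for m in M: ys,xs=np.nonzero(m);print(xs.min(),xs.max(),ys.min(),ys.max(),len(xs))
x0=onz(t,(205,293),100);print(x0)
def cost(v,each=False):
    P=box(v[0],v[1],v[2]); e=[np.abs(hullmask(p,P)-m).sum()/m.sum() for p,m in zip((t,s),M)]
    return e if each else sum(e)
best=min((minimize(cost,[x0[0],x0[1],a],method="Nelder-Mead",options=dict(initial_simplex=[[x0[0],x0[1],a],[x0[0]+8,x0[1],a],[x0[0],x0[1]+8,a],[x0[0],x0[1],a+.2]])) for a in np.radians([-40,-20,0,20,40])),key=lambda r:r.fun)
print(best.x,np.degrees(best.x[2]),best.fun,cost(best.x,1))
for k in range(4):
    a=best.x[2]+k*np.pi/2; print(k,np.degrees(a),proj(s,[best.x[0]-23*np.cos(a),best.x[1]-23*np.sin(a),30]))
a=t["color"][180:290,275:425,::-1]; cv2.imwrite("pics/tv.png",cv2.resize(a,None,fx=5,fy=5,interpolation=2))
a=s["color"][190:305,280:380,::-1]; cv2.imwrite("pics/sv.png",cv2.resize(a,None,fx=5,fy=5,interpolation=2))
E
```

```text
193 225 281 306 590
351 382 344 391 1073
[436.88835521 263.1017567  100.        ]
[ 4.35709922e+02  2.63463498e+02 -3.01790968e-01] -17.29134878763851 0.28679421312019204 [np.float64(0.1356991525423729), np.float64(0.15109506057781918)]
0 -17.29134878763851 [[375.45927035 376.83480961]]
1 72.70865121236149 [[369.39902683 362.22141552]]
2 162.7086512123615 [[354.18663262 366.78614361]]
3 252.7086512123615 [[359.92045638 381.61523546]]
```

View pics/tv.png

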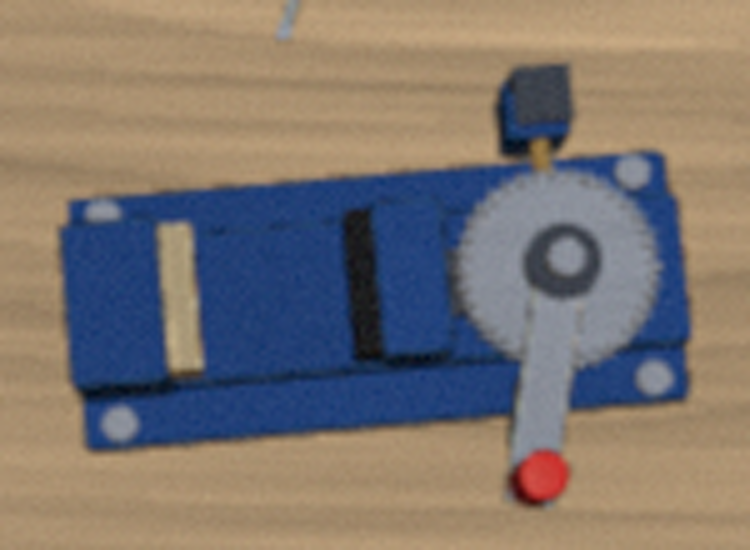

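View pics/sv.png

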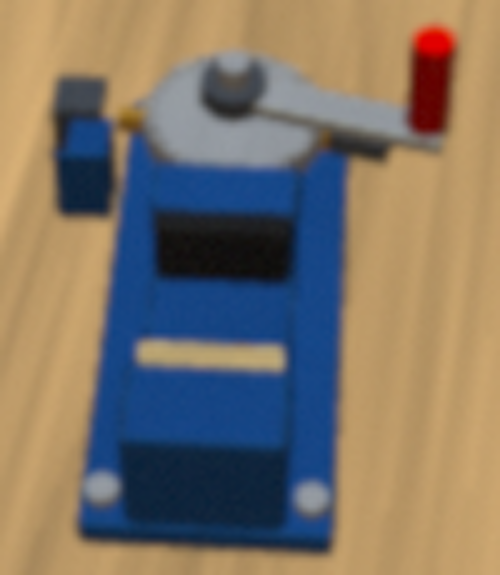

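The vise's corners, pad, wheel and knob show clearly in both crops. I fit its pose from these pixel points.

```bash
python3 - <<'E'
from h import *
from scipy.optimize import least_squares
t,s=eyes.camera("top"),eyes.camera("side")
T=lambda x,y:np.array([275+x/5-.4,180+y/5-.4]); S=lambda x,y:np.array([280+x/5-.4,190+y/5-.4])
def w(v,P):
    c,n=np.cos(v[2]),np.sin(v[2]);P=np.atleast_2d(P).astype(float);return np.c_[v[0]+c*P[:,0]-n*P[:,1],v[1]+n*P[:,0]+c*P[:,1],P[:,2]]
def feats(v):
    hb,yc,q,hw=v[3:7]
    k=[-100*np.cos(.45-q),-100-100*np.sin(.45-q),147]
    return [(t,[60,yc+142.5,hb],T(70,200)),(t,[60,yc-142.5,hb],T(663,153)),(t,[-60,yc-142.5,hb],T(688,398)),(t,[-60,yc+142.5,hb],T(88,448)),
     (t,[33,-5,85],T(345,212)),(t,[-33,-5,85],T(356,358)),(t,[0,-100,hw],T(558,269)),(t,k,T(543,474)),
     (s,[60,yc+142.5,0],S(80,538)),(s,[-60,yc+142.5,0],S(330,548)),(s,[33,-5,85],S(157,215)),(s,[-33,-5,85],S(292,218)),(s,k,S(434,42)),(s,[0,-100,hw],S(235,110))]
f=lambda v:np.concatenate([(proj(p,w(v,P))[0]-u) for p,P,u in feats(v)])
r=least_squares(f,[530,-30,-.0,15,-0,.4,62],loss="soft_l1");print(r.x,np.degrees(r.x[2]));print(np.round(f(r.x).reshape(-1,2),1).tolist())
v=r.x
print("seat",w(v,[0,23,40]),"spindle",w(v,[0,-100,80]))
print("knob",w(v,[-100*np.cos(.45-v[5]),-100-100*np.sin(.45-v[5]),147]), onz(t,T(543,474),147),onz(s,S(434,42),147))
# packing thickness: inner edge top
for z in(85,): 
    for u in (T(192,225),T(203,372),T(160,225),T(172,375)):
        X=onz(t,u,z)[:2]-v[:2]; c,n=np.cos(v[2]),np.sin(v[2]); print("pack y",-n*X[0]+c*X[1],c*X[0]+n*X[1])
E
```

```text
[ 5.71181077e+02 -3.28555885e+01  1.07926616e-01  7.76954327e+00
 -2.03403339e+01  7.11507801e-01  6.91174146e+01] 6.1837395679620135
[[0.1, 0.3], [0.6, -0.0], [0.8, 0.9], [0.2, 0.9], [0.2, -0.7], [0.6, -0.7], [0.6, -0.0], [-0.4, 0.1], [-0.7, 0.7], [0.6, 1.5], [-0.8, 1.4], [-0.2, 2.0], [0.0, -0.7], [0.1, 0.1]]
seat [[568.70358127  -9.98941234  40.        ]] spindle [[ 581.9527985  -132.27374594   80.        ]]
knob [[ 483.1298412 -116.975932   147.       ]] [ 483.25603627 -117.70899367  147.        ] [ 482.95284058 -114.68455596  147.        ]
pack y 64.24836291853208 31.114001375839862
pack y 64.5811737842761 -35.0983864233752
pack y 78.48651563690355 32.288984659775025
pack y 78.3774999957136 -35.295087953858605
```

The rows are not in the units I measure in: shifts go in shares of 1000 mm and turns go in shares of pi rad. I convert before sending: 768 mm / 1000 = 0.768, -500 mm / 1000 = -0.5, 38 degrees / 180 = 0.2111.

>>> {"fn": "drive_tool", "kwargs": {
  "moves": [
    [-0.489,0.384,0,0.1111,1],
    [-0.489,0.384,0,0.2111,1],
    [-0.489,0.384,0,0.2111,1],
    [-0.489,0.384,0,0.2111,1],
    [-0.489,0.384,0,0.2111,1],
    [-0.489,0.384,0,0.2111,1],
    [-0.489,0.384,0,0.2111,1],
    [-0.489,0.384,0,0.2111,1],
    [-0.489,0.384,0,0.2111,1],
    [-0.489,0.384,0,0.2111,1],
    [-0.5,0.768,0.02,0.2111,1],
    [-0.5,0.768,0.02,0.2111,1]
  ]
}}

```text
time: 3.0
position: [517.5, 15.6, 232.4]
orientation: [[-0.955, 0.298, -0.0], [0.298, 0.955, -0.0], [0.0, -0.0, -1.0]]
ft_force: [1.1, 1.3, 0.5]
gripper_width: 1.0
gripper_force: 0.0
```

```bash
cat >> h.py <<'E'
def go(x,y,z,ang=None):
    """print tool-frame delta to world xyz, tool-y axis world angle deg"""
    o=env.get_obs();R=o["orientation"];d=R.T@(np.array([x,y,z])-o["position"]);a=np.degrees(np.arctan2(R[1,1],R[0,1]))
    tw=0 if ang is None else (a-ang+90)%180-90
    print("t",round(o["time"],2),"pos",np.round(o["position"],1),"yang",round(a,1),"F",np.round(o["ft_force"],1),"w",round(o["gripper_width"],2),"-> d",np.round(d,1),"tw",round(tw,1))
E
python3 -c "
from h import *
go(435.7,263.5,170,72.7);go(435.7,263.5,62,72.7)"
```

```text
t 3.0 pos [517.5  15.6 232.4] yang 72.7 F [1.1 1.3 0.5] w 1.0 -> d [151.9 212.3  62.4] tw -0.0
t 3.0 pos [517.5  15.6 232.4] yang 72.7 F [1.1 1.3 0.5] w 1.0 -> d [151.9 212.4 170.4] tw -0.0
```

In the tool's units: 212 mm / 1000 = 0.212, 170 mm / 1000 = 0.17.

>>> {"fn": "drive_tool", "kwargs": {
  "moves": [
    [0.152,0.212,0.04,0,1],
    [0.152,0.212,0.04,0,1],
    [0.152,0.212,0.04,0,1],
    [0.152,0.212,0.04,0,1],
    [0.152,0.212,0.04,0,1],
    [0.152,0.212,0.07,0,1],
    [0.152,0.212,0.11,0,1],
    [0.152,0.212,0.15,0,1],
    [0.152,0.212,0.17,0,1],
    [0.152,0.212,0.17,0,1]
  ]
}}

```text
time: 4.25
position: [435.5, 260.0, 61.7]
orientation: [[-0.954, 0.299, -0.002], [0.299, 0.954, -0.003], [0.001, -0.003, -1.0]]
ft_force: [0.0, -0.2, 0.6]
gripper_width: 1.002
gripper_force: 0.0
```

```bash
python3 -c "
from h import *
s=eyes.camera('side');save(s,'s1.png');go(435.7,263.5,62,72.7)
a=cv2.imread('pics/s1.png')[250:430,280:480];cv2.imwrite('pics/s1c.png',cv2.resize(a,None,fx=3,fy=3))"
```

```text
t 4.3 pos [436.  260.8  62.9] yang 72.7 F [0.8 0.1 0.4] w 1.0 -> d [1.1 2.5 0.9] tw -0.0
```

View pics/s1c.png

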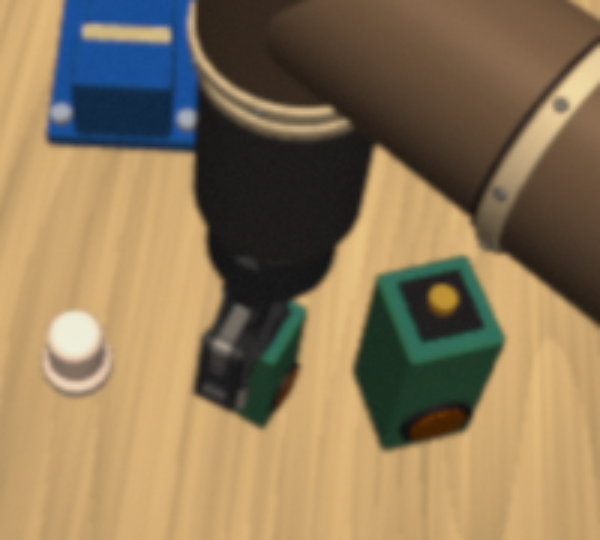

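The near finger seems a little left (+x) of the housing's middle. I compare the fitted box's corners with those visible here: bottom (368,392) and right top (381,354).

```bash
python3 -c "
from h import *
s=eyes.camera('side')
for d in((0,0),(-5,0),(-8,0),(0,-5)):print(d,np.round(proj(s,box(435.7+d[0],263.5+d[1],-.3018)),1).tolist())
print(onz(s,(368,392.3),0))
print(proj(s,[[436,263,0],[421,309,54],[421,309,96]]))
# green mask in original picture
im=cv2.imread('pics/side0.png')[:,:,::-1]; t=cv2.imread('pics/top0.png')[:,:,::-1]
a=np.hstack([cv2.resize(im[335:400,340:390][:,:,::-1],None,fx=7,fy=7,interpolation=2),cv2.resize(t[270:335,185:235][:,:,::-1],None,fx=7,fy=7,interpolation=2)])
cv2.imwrite('pics/hh.png',a)"
```

```text
(0, 0) [[378.7, 373.8], [358.3, 364.2], [348.8, 383.0], [369.7, 393.2], [383.2, 350.2], [360.8, 340.1], [350.5, 359.9], [373.5, 370.6]]
(-5, 0) [[381.2, 374.2], [360.6, 364.6], [351.2, 383.4], [372.2, 393.7], [385.9, 350.6], [363.4, 340.5], [353.2, 360.3], [376.2, 371.1]]
(-8, 0) [[382.7, 374.5], [362.1, 364.8], [352.7, 383.7], [373.7, 393.9], [387.5, 350.8], [365.0, 340.8], [354.8, 360.6], [377.9, 371.3]]
(0, -5) [[379.0, 371.6], [358.6, 362.0], [349.1, 380.7], [370.0, 390.8], [383.5, 347.8], [361.1, 337.8], [350.9, 357.4], [373.8, 368.1]]
[424.12932077 291.01745013   0.        ]
[[363.73189323 378.12706902]
 [370.48509274 389.89540633]
 [372.12075951 380.17796662]]
```

View pics/hh.png

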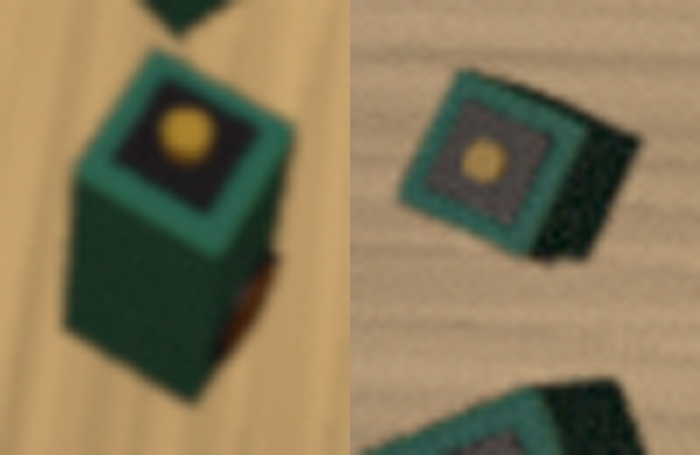

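```bash
python3 -c "
from h import *
from scipy.optimize import least_squares
t,s=eyes.camera('top'),eyes.camera('side')
S=np.array([(381.8,352.9),(362.1,341.9),(350.7,358.9),(371.1,370.4),(367.9,392.6),(349.6,381.4)])-.43
T=np.array([(219.3,287.9),(200.7,280),(192.1,298.6),(210,306.4)])-.43
# box order: 4:(-,-) 5:(+,-) 6:(+,+) 7:(-,+)
def f(v):
    P=box(*v[:3]); return np.r_[(proj(s,P[[4,5,6,7,3,2]])-S).ravel(),(proj(t,P[[7,4,5,6]][[3,0,1,2]][[0,1,2,3]])[[0,1,2,3]]-T).ravel()] 
import itertools
best=None
for sh in range(4):
  def g(v,w=1):
    P=box(*v[:3]);idx=np.roll([4,5,6,7],sh)
    return np.r_[(proj(s,P[[4,5,6,7,3,2]])-S).ravel(),w*(proj(t,P[idx])-T).ravel()]
  r=least_squares(g,[436,263,-.35]);print(sh,r.x,np.degrees(r.x[2]),r.cost)
  if best is None or r.cost<best[0]: best=(r.cost,r.x,np.round(g(r.x).reshape(-1,2),1).tolist())
print(best)
go(best[1][0],best[1][1],62,np.degrees(best[1][2])+90)
"
```

```text
0 [4.39703489e+02 2.62874130e+02 1.50027023e-01] 8.59591525271479 635.1511389454793
1 [ 4.37252118e+02  2.63270334e+02 -3.98116480e-01] -22.810394057045954 1734.3475200803127
2 [435.18507882 264.60641098  -0.93175197] -53.38545565299928 628.5049537336922
3 [ 4.37165127e+02  2.63263074e+02 -3.91111695e-01] -22.409049438558718 8.246304741009448
(np.float64(8.246304741009448), array([ 4.37165127e+02,  2.63263074e+02, -3.91111695e-01]), [[1.6, -1.2], [-0.2, -1.9], [-1.0, -0.2], [0.5, 0.8], [0.1, 1.2], [-1.5, 0.5], [0.3, -0.0], [-0.3, -0.7], [-1.0, 0.2], [0.4, 1.0]])
t 4.45 pos [436.5 261.8  64.1] yang 72.7 F [0.5 0.5 0.6] w 1.0 -> d [-0.2  1.6  2.1] tw 5.1
```

In the tool's units: -112 mm / 1000 = -0.112, -100 mm / 1000 = -0.1, 5 degrees / 180 = 0.0278.

>>> {"fn": "drive_tool", "kwargs": {
  "moves": [
    [0,0.002,0.001,0.0278,1],
    [0,0.002,0.001,0.0278,1],
    [0,0.002,0.001,0.0278,-1],
    [0,0.002,0.001,0.0278,-1],
    [0,0.002,0.001,0.0278,-1],
    [0,0.002,0.001,0.0278,-1],
    [0,0.002,0.001,0.0278,-1],
    [0,0.002,0.001,0.0278,-1],
    [0,0.002,-0.015,0.0278,-1],
    [0,0.002,-0.05,0.0278,-1],
    [0,0.002,-0.1,0.0278,-1],
    [0,0.002,-0.112,0.0278,-1]
  ]
}}

```text
time: 5.95
position: [437.2, 264.2, 177.4]
orientation: [[-0.925, 0.379, 0.003], [0.379, 0.925, 0.003], [-0.001, 0.004, -1.0]]
ft_force: [0.2, 0.6, -5.0]
gripper_width: 0.531
gripper_force: 62.8
```

```bash
python3 -c "
from h import *
go(565.5,13.5,177,96.2)
go(567.5,1,177,96.2)"
```

```text
t 5.95 pos [437.2 264.2 177.4] yang 67.7 F [ 0.2  0.6 -5. ] w 0.53 -> d [-213.8 -183.3   -0. ] tw -28.5
t 5.95 pos [437.2 264.2 177.4] yang 67.7 F [ 0.2  0.6 -5. ] w 0.53 -> d [-2.204e+02 -1.941e+02 -1.000e-01] tw -28.5
```

In the tool's units: -220 mm / 1000 = -0.22, -210 mm / 1000 = -0.21, -28.5 degrees / 180 = -0.1583.

>>> {"fn": "drive_tool", "kwargs": {
  "moves": [
    [-0.04,-0.035,0,-0.0333,-1],
    [-0.095,-0.08,0,-0.0722,-1],
    [-0.14,-0.12,0,-0.1111,-1],
    [-0.18,-0.155,0,-0.1444,-1],
    [-0.21,-0.184,0,-0.1583,-1],
    [-0.22,-0.194,0,-0.1583,-1],
    [-0.22,-0.194,0,-0.1583,-1],
    [-0.22,-0.194,0.02,-0.1583,-1],
    [-0.22,-0.194,0.04,-0.1583,-1],
    [-0.22,-0.194,0.055,-0.1583,-1],
    [-0.22,-0.194,0.055,-0.1583,-1]
  ]
}}

```text
time: 7.32
position: [565.1, 0.7, 118.6]
orientation: [[-0.994, -0.108, -0.003], [-0.108, 0.994, -0.001], [0.003, -0.0, -1.0]]
ft_force: [0.6, 0.7, -4.0]
gripper_width: 0.534
gripper_force: 63.1
```

```bash
python3 -c "
from h import *
s=eyes.camera('side');save(s,'s2.png');t=eyes.camera('top');save(t,'t2.png');go(567.5,1,103,96.2)
cv2.imwrite('pics/s2c.png',np.hstack([cv2.resize(s['color'][190:310,270:390,::-1],None,fx=3.3,fy=3.3,interpolation=2),cv2.resize(t['color'][180:300,290:410,::-1],None,fx=3.3,fy=3.3,interpolation=2)]))"
```

```text
t 7.42 pos [566.5   0.7 120.2] yang 96.2 F [ 0.8  0.1 -3.4] w 0.53 -> d [-1.   0.2 17.2] tw 0.0
```

View pics/s2c.png

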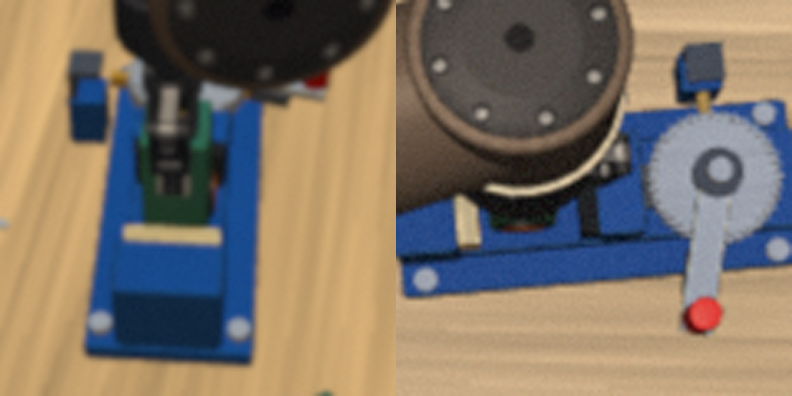

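The housing is square between the pad and the packing, in the middle of the bed, with its lens towards the knob side. I lower it.

In the tool's units: 15 mm / 1000 = 0.015, 14 mm / 1000 = 0.014.

>>> {"fn": "drive_tool", "kwargs": {
  "moves": [
    [0,0,0.006,0,-1],
    [0,0,0.011,0,-1],
    [0,0,0.014,0,-1],
    [0,0,0.015,0,-1],
    [0,0,0.015,0,-1]
  ]
}}

```text
time: 8.05
position: [566.3, 0.1, 104.8]
orientation: [[-0.994, -0.107, -0.0], [-0.107, 0.994, -0.0], [0.0, -0.0, -1.0]]
ft_force: [-0.5, 0.2, -4.4]
gripper_width: 0.531
gripper_force: 63.1
```

In the tool's units: 2 mm / 1000 = 0.002, 1.5 mm / 1000 = 0.0015.

>>> {"fn": "drive_tool", "kwargs": {
  "moves": [
    [0,0,0.001,0,-1],
    [0,0,0.0015,0,-1],
    [0,0,0.002,0,-1],
    [0,0,0.002,0,-1]
  ]
}}

```text
time: 8.55
position: [566.2, 0.2, 102.8]
orientation: [[-0.994, -0.107, -0.0], [-0.107, 0.994, 0.0], [0.0, 0.0, -1.0]]
ft_force: [-0.4, -0.6, -4.2]
gripper_width: 0.533
gripper_force: 63.1
```

In the tool's units: 2 mm / 1000 = 0.002, 1.4 mm / 1000 = 0.0014.

>>> {"fn": "drive_tool", "kwargs": {
  "moves": [
    [0,0,0.0007,0,-1],
    [0,0,0.0014,0,-1],
    [0,0,0.002,0,-1],
    [0,0,0.002,0,-1]
  ]
}}

```text
time: 9.05
position: [566.4, 0.2, 102.3]
orientation: [[-0.994, -0.108, 0.001], [-0.108, 0.994, -0.0], [-0.001, -0.0, -1.0]]
ft_force: [-5.3, 1.5, 9.5]
gripper_width: 0.533
gripper_force: 64.8
```

In contact with the bed. I release and rise.

>>> {"fn": "drive_tool", "kwargs": {
  "moves": [
    [0,0,0.001,0,-0.2],
    [0,0,0.001,0,0.6],
    [0,0,0.001,0,0.8],
    [0,0,0.001,0,0.8],
    [0,0,-0.005,0,0.8],
    [0,0,-0.03,0,0.8],
    [0,0,-0.07,0,0.8],
    [0,0,-0.11,0,0.8],
    [0,0,-0.12,0,0.8]
  ]
}}

```text
time: 10.18
position: [567.6, 0.4, 224.3]
orientation: [[-0.994, -0.108, 0.005], [-0.108, 0.994, 0.001], [-0.005, 0.0, -1.0]]
ft_force: [0.0, -0.4, -1.5]
gripper_width: 0.904
gripper_force: 0.0
```

```bash
python3 -c "
from h import *
go(484,-117,215,96.2)"
```

```text
t 10.18 pos [5.676e+02 4.000e-01 2.243e+02] yang 96.2 F [ 0.  -0.4 -1.5] w 0.9 -> d [  95.9 -107.7    8.7] tw -0.0
```

In the tool's units: -107 mm / 1000 = -0.107, 96 mm / 1000 = 0.096, 15 degrees / 180 = 0.0833.

>>> {"fn": "drive_tool", "kwargs": {
  "moves": [
    [0.045,-0.052,0,0.0389,0.8],
    [0.096,-0.107,0,0.0833,0.8],
    [0.096,-0.107,0,0.0833,0.8],
    [0.096,-0.107,0,0.0833,0.8]
  ]
}}

```text
time: 10.68
position: [481.7, -117.4, 221.0]
orientation: [[-0.988, 0.154, 0.0], [0.154, 0.988, 0.0], [-0.0, 0.0, -1.0]]
ft_force: [0.1, -0.3, -0.5]
gripper_width: 0.904
gripper_force: 0.0
```

```bash
cat >> h.py <<'E'
C=np.array([582.,-132.3]); YAW=6.2
def phi(q): return np.radians(180+YAW)+.45-q
def kn(q,r=100): return C+r*np.array([np.cos(phi(q)),np.sin(phi(q))])
def qnow():
    o=env.get_obs();d=o["position"][:2]-C;a=np.arctan2(d[1],d[0])%(2*np.pi);q=phi(0)-a
    tg=np.array([np.sin(a),-np.cos(a)]);rd=np.array([np.cos(a),np.sin(a)])
    F=o["ft_force"];print("t",round(o["time"],2),"q",round(q,3),"r",round(np.hypot(*d),1),"z",round(o["position"][2],1),"push",round(-F[:2]@tg,2),"rad",round(F[:2]@rd,2),"Fz",round(F[2],1),"w",round(o["gripper_width"],3))
    return q
def arc(qa,qs,z=None):
    """rows from tool at angle qa, r=100 (twist aligned) to each q"""
    a=phi(qa)
    y=np.array([np.cos(a-np.pi/2),np.sin(a-np.pi/2)]); R=env.get_obs()["orientation"]
    s=np.sign(R[:2,1]@y); y=y*s; x=np.array([y[1],-y[0]])  # z down: x = y cross z
    x=x*np.sign(x@R[:2,0])
    for q in qs:
        d=kn(q)-kn(qa); print([round(float(d@x),1),round(float(d@y),1),0,round(float(np.degrees(q-qa)),1)])
E
python3 -c "
from h import *
t=eyes.camera('top');s=eyes.camera('side')
for p in(t,s):
    c=p['color'].astype(int);m=((c[...,0]>130)&(c[...,1]<70)&(c[...,2]<70)).astype(np.uint8)
    n,l,st,ce=cv2.connectedComponentsWithStats(m)
    for i in range(1,n):
        if st[i,4]>15: print(st[i],ce[i].round(1),onz(p,ce[i],147).round(1))
qnow();q=.712;go(*kn(q),128,np.degrees(phi(q))-90)"
```

```text
[340 110  19  39 342] [349.4 128.6] [798.2 -40.6 147. ]
[210 119  63  24 113] [241.3 130.6] [787.4 193.6 147. ]
[454 134   6   4  18] [456.7 135.5] [ 789.  -273.8  147. ]
[475 138   7   4  18] [478.4 139.2] [ 781.9 -320.9  147. ]
[497 142   6   3  17] [499.4 143.1] [ 774.5 -366.3  147. ]
[518 145   7   4  18] [520.9 146.6] [ 767.8 -413.1  147. ]
[540 149   6   3  16] [542.5 150.1] [ 761.1 -459.6  147. ]
[ 10 263  93  10 246] [ 56.9 267.7] [480.4 563.7 147. ]
[480 271  20  29 413] [489.3 285.1] [ 466.5 -340.1  147. ]
[463 290  16   8  56] [471.2 293.5] [ 448.  -301.9  147. ]
[382 167   5  12  25] [384.4 172. ] [ 449.3 -218.6  147. ]
[363 196   8   6  39] [366.4 198.4] [ 482.8 -113.2  147. ]
[205 230  34  19 262] [221.6 238.5] [779.5  67.9 147. ]
[187 298   2  58 115] [187.5 326.3] [768.6 289.4 147. ]
t 10.78 q 0.719 r 100.5 z 220.9 push 0.45 rad -0.81 Fz 0.7 w 0.902
t 10.78 pos [ 482.8 -116.3  220.9] yang 81.2 F [ 0.7 -0.6  0.7] w 0.9 -> d [-0.4 -0.7 92.9] tw 0.0
```

>>> {"fn": "drive_tool", "kwargs": {
  "moves": [
    [0,-0.001,0.04,0,0.8],
    [0,-0.001,0.08,0,0.8],
    [0,-0.001,0.097,0,0.6],
    [0,-0.001,0.097,0,0.0],
    [0,-0.001,0.097,0,-0.35],
    [0,-0.001,0.097,0,-0.35],
    [0,-0.001,0.097,0,-0.35],
    [0,-0.001,0.097,0,-0.35]
  ]
}}

```text
time: 11.78
position: [482.3, -117.5, 124.3]
orientation: [[-0.988, 0.153, 0.001], [0.153, 0.988, 0.0], [-0.001, 0.0, -1.0]]
ft_force: [-0.1, -0.8, -0.1]
gripper_width: 0.323
gripper_force: 0.0
```

```bash
python3 -c "
from h import *
q=qnow(); arc(.712,[.65,.55,.45,.35,.25,.15,.07,.02,0,-.02])"
```

```text
t 11.78 q 0.706 r 100.8 z 124.3 push 0.85 rad -0.04 Fz -0.1 w 0.323
[-0.2, -6.2, 0, -3.6]
[-1.3, -16.1, 0, -9.3]
[-3.4, -25.9, 0, -15.0]
[-6.5, -35.4, 0, -20.7]
[-10.5, -44.6, 0, -26.5]
[-15.4, -53.3, 0, -32.2]
[-19.9, -59.9, 0, -36.8]
[-23.0, -63.8, 0, -39.6]
[-24.3, -65.3, 0, -40.8]
[-25.6, -66.8, 0, -41.9]
```

In the tool's units: -67.5 mm / 1000 = -0.0675, -65.3 mm / 1000 = -0.0653, -42.5 degrees / 180 = -0.2361.

>>> {"fn": "drive_tool", "kwargs": {
  "moves": [
    [-0.0002,-0.0062,0,-0.02,-0.35],
    [-0.0013,-0.0161,0,-0.0517,-0.35],
    [-0.0034,-0.0259,0,-0.0833,-0.35],
    [-0.0065,-0.0354,0,-0.115,-0.35],
    [-0.0105,-0.0446,0,-0.1472,-0.35],
    [-0.0154,-0.0533,0,-0.1789,-0.35],
    [-0.0199,-0.0599,0,-0.2044,-0.35],
    [-0.023,-0.0638,0,-0.22,-0.35],
    [-0.0243,-0.0653,0,-0.2267,-0.35],
    [-0.0262,-0.0675,0,-0.2361,-0.35],
    [-0.0262,-0.0675,0,-0.2361,-0.35]
  ]
}}

```text
time: 13.15
position: [497.6, -188.0, 124.0]
orientation: [[-0.832, -0.555, 0.0], [-0.555, 0.832, 0.0], [-0.0, 0.0, -1.0]]
ft_force: [-0.5, 4.0, 2.0]
gripper_width: 0.326
gripper_force: 2.0
```

```bash
python3 -c "
from h import *
q=qnow(); arc(-.03,[0.05,.15,.25,.35,.45,.55,.65,.75,.83,.88,.91])"
```

```text
t 13.15 q -0.025 r 101.1 z 124.0 push -3.64 rad -1.82 Fz 2.0 w 0.326
[-0.3, 8.0, 0, 4.6]
[-1.6, 17.9, 0, 10.3]
[-3.9, 27.6, 0, 16.0]
[-7.1, 37.1, 0, 21.8]
[-11.3, 46.2, 0, 27.5]
[-16.4, 54.8, 0, 33.2]
[-22.2, 62.9, 0, 39.0]
[-28.9, 70.3, 0, 44.7]
[-34.8, 75.8, 0, 49.3]
[-38.6, 79.0, 0, 52.1]
[-41.0, 80.8, 0, 53.9]
```

In the tool's units: 80.8 mm / 1000 = 0.0808, 75.8 mm / 1000 = 0.0758, 53.9 degrees / 180 = 0.2994.

>>> {"fn": "drive_tool", "kwargs": {
  "moves": [
    [-0.0003,0.008,0,0.0256,-0.35],
    [-0.0016,0.0179,0,0.0572,-0.35],
    [-0.0039,0.0276,0,0.0889,-0.35],
    [-0.0071,0.0371,0,0.1211,-0.35],
    [-0.0113,0.0462,0,0.1528,-0.35],
    [-0.0164,0.0548,0,0.1844,-0.35],
    [-0.0222,0.0629,0,0.2167,-0.35],
    [-0.0289,0.0703,0,0.2483,-0.35],
    [-0.0348,0.0758,0,0.2739,-0.35],
    [-0.0386,0.079,0,0.2894,-0.35],
    [-0.041,0.0808,0,0.2994,-0.35],
    [-0.041,0.0808,0,0.2994,-0.35]
  ]
}}

```text
time: 14.65
position: [486.7, -98.5, 123.8]
orientation: [[-0.938, 0.345, -0.001], [0.345, 0.938, -0.0], [0.0, -0.001, -1.0]]
ft_force: [-1.7, -1.6, 2.4]
gripper_width: 0.326
gripper_force: 1.2
```

```bash
python3 -c "
from h import *
q=qnow(); arc(.91,[.83,.73,.63,.53,.43,.33,.23,.13,.06,0,-.03])
t=eyes.camera('top');save(t,'t3.png')"
```

```text
t 14.65 q 0.899 r 101.2 z 123.8 push 2.11 rad 1.07 Fz 2.4 w 0.326
[-0.3, -8.0, 0, -4.6]
[-1.6, -17.9, 0, -10.3]
[-3.9, -27.6, 0, -16.0]
[-7.1, -37.1, 0, -21.8]
[-11.3, -46.2, 0, -27.5]
[-16.4, -54.8, 0, -33.2]
[-22.2, -62.9, 0, -39.0]
[-28.9, -70.3, 0, -44.7]
[-34.0, -75.1, 0, -48.7]
[-38.6, -79.0, 0, -52.1]
[-41.0, -80.8, 0, -53.9]
```

In the tool's units: -81.5 mm / 1000 = -0.0815, -75.1 mm / 1000 = -0.0751, -52.1 degrees / 180 = -0.2894.

>>> {"fn": "drive_tool", "kwargs": {
  "moves": [
    [-0.0003,-0.008,0,-0.0256,-0.35],
    [-0.0016,-0.0179,0,-0.0572,-0.35],
    [-0.0039,-0.0276,0,-0.0889,-0.35],
    [-0.0071,-0.0371,0,-0.1211,-0.35],
    [-0.0113,-0.0462,0,-0.1528,-0.35],
    [-0.0164,-0.0548,0,-0.1844,-0.35],
    [-0.0222,-0.0629,0,-0.2167,-0.35],
    [-0.0289,-0.0703,0,-0.2483,-0.35],
    [-0.034,-0.0751,0,-0.2706,-0.35],
    [-0.0386,-0.079,0,-0.2894,-0.35],
    [-0.0415,-0.0815,0,-0.3011,-0.35],
    [-0.0415,-0.0815,0,-0.3011,-0.35]
  ]
}}

```text
time: 16.2
position: [498.0, -187.8, 123.8]
orientation: [[-0.829, -0.559, 0.001], [-0.559, 0.829, 0.002], [-0.002, 0.001, -1.0]]
ft_force: [-1.5, 8.1, 4.3]
gripper_width: 0.322
gripper_force: 4.0
```

```bash
python3 -c "
from h import *
q=qnow(); t=eyes.camera('top');save(t,'t4.png');qnow()
a=t['color'][180:300,290:410,::-1];b=cv2.imread('pics/top0.png')[180:300,290:410]
cv2.imwrite('pics/t4c.png',cv2.resize(np.hstack([b,a]),None,fx=3.3,fy=3.3,interpolation=2))"
```

```text
t 16.2 q -0.026 r 100.7 z 123.8 push -7.57 rad -3.17 Fz 4.3 w 0.322
t 16.25 q -0.026 r 100.7 z 123.8 push -7.13 rad -4.57 Fz 3.2 w 0.326
```

View pics/t4c.png

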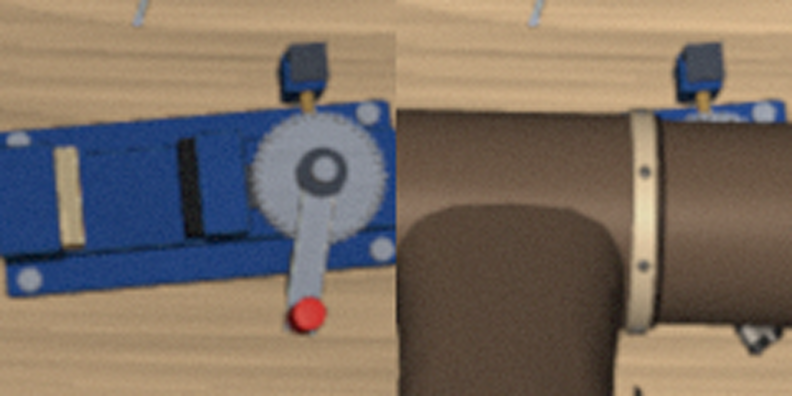

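The arm hides the vise from above, but the parked stop is felt at tool angle -0.026. I make the second driving stroke.

In the tool's units: 82 mm / 1000 = 0.082, 79.5 mm / 1000 = 0.0795, 54.7 degrees / 180 = 0.3039.

>>> {"fn": "drive_tool", "kwargs": {
  "moves": [
    [-0.0003,0.0084,0,0.0267,-0.35],
    [-0.0016,0.0184,0,0.0589,-0.35],
    [-0.0039,0.0281,0,0.0906,-0.35],
    [-0.0071,0.0376,0,0.1228,-0.35],
    [-0.0114,0.0467,0,0.1544,-0.35],
    [-0.0165,0.0553,0,0.1861,-0.35],
    [-0.0224,0.0634,0,0.2183,-0.35],
    [-0.0291,0.0708,0,0.25,-0.35],
    [-0.035,0.0763,0,0.2756,-0.35],
    [-0.0388,0.0795,0,0.2911,-0.35],
    [-0.042,0.082,0,0.3039,-0.35],
    [-0.042,0.082,0,0.3039,-0.35]
  ]
}}

```text
time: 17.75
position: [487.0, -97.6, 124.0]
orientation: [[-0.936, 0.353, 0.0], [0.353, 0.936, -0.0], [-0.0, 0.0, -1.0]]
ft_force: [-1.1, -1.9, 1.7]
gripper_width: 0.325
gripper_force: 1.0
```

```bash
python3 -c "
from h import *
q=qnow();s=eyes.camera('side');save(s,'s4.png');qnow()
a=s['color'][190:310,280:380,::-1];b=cv2.imread('pics/side0.png')[190:310,280:380]
cv2.imwrite('pics/s4c.png',cv2.resize(np.hstack([b,a]),None,fx=4,fy=4,interpolation=2))"
```

```text
t 17.75 q 0.908 r 101.1 z 124.0 push 2.13 rad 0.41 Fz 1.7 w 0.325
t 17.8 q 0.908 r 101.1 z 124.0 push 2.24 rad -0.92 Fz 1.4 w 0.322
```

View pics/s4c.png

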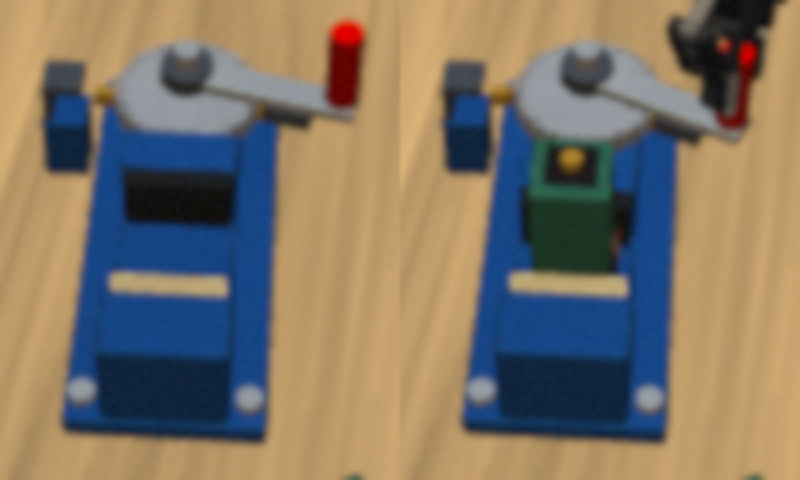

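The pad has advanced near the housing, which stands upright, and the knob is caged between the fingers. I swing back.

In the tool's units: -82 mm / 1000 = -0.082, -79.5 mm / 1000 = -0.0795, -54.7 degrees / 180 = -0.3039.

>>> {"fn": "drive_tool", "kwargs": {
  "moves": [
    [-0.0003,-0.0084,0,-0.0267,-0.35],
    [-0.0016,-0.0184,0,-0.0589,-0.35],
    [-0.0039,-0.0281,0,-0.0906,-0.35],
    [-0.0071,-0.0376,0,-0.1228,-0.35],
    [-0.0114,-0.0467,0,-0.1544,-0.35],
    [-0.0165,-0.0553,0,-0.1861,-0.35],
    [-0.0224,-0.0634,0,-0.2183,-0.35],
    [-0.0291,-0.0708,0,-0.25,-0.35],
    [-0.035,-0.0763,0,-0.2756,-0.35],
    [-0.0388,-0.0795,0,-0.2911,-0.35],
    [-0.042,-0.082,0,-0.3039,-0.35],
    [-0.042,-0.082,0,-0.3039,-0.35]
  ]
}}

```text
time: 19.3
position: [497.3, -188.3, 123.8]
orientation: [[-0.829, -0.56, 0.001], [-0.56, 0.829, 0.002], [-0.001, 0.001, -1.0]]
ft_force: [-1.4, 5.3, 2.1]
gripper_width: 0.327
gripper_force: 2.6
```

In the tool's units: 32.9 mm / 1000 = 0.0329, -5.3 mm / 1000 = -0.0053, 19.2 degrees / 180 = 0.1067.

>>> {"fn": "drive_tool", "kwargs": {
  "moves": [
    [-0.0003,0.0084,0,0.0267,-0.35],
    [-0.0016,0.0184,0,0.0589,-0.35],
    [-0.0039,0.0281,0,0.0906,-0.35],
    [-0.0053,0.0329,0,0.1067,-0.35],
    [-0.0053,0.0329,0,0.1067,-0.35]
  ]
}}

```text
time: 19.92
position: [483.3, -158.6, 123.9]
orientation: [[-0.967, -0.257, 0.001], [-0.257, 0.967, 0.0], [-0.001, 0.0, -1.0]]
ft_force: [0.2, -1.1, 0.9]
gripper_width: 0.323
gripper_force: 0.0
```

```bash
python3 -c "
from h import *
qnow();arc(.3,[.35,.4,.45,.5,.55,.6])
from h import env"
```

```text
t 19.93 q 0.298 r 102.2 z 123.9 push 1.09 rad 0.1 Fz 0.9 w 0.323
[-0.1, 5.0, 0, 2.9]
[-0.5, 10.0, 0, 5.7]
[-1.1, 14.9, 0, 8.6]
[-2.0, 19.9, 0, 11.5]
[-3.1, 24.7, 0, 14.3]
[-4.5, 29.6, 0, 17.2]
```

In the tool's units: 14.9 mm / 1000 = 0.0149, -1.1 mm / 1000 = -0.0011, 8.6 degrees / 180 = 0.0478.

>>> {"fn": "drive_tool", "kwargs": {
  "moves": [
    [-0.0001,0.005,0,0.0161,-0.35],
    [-0.0005,0.01,0,0.0317,-0.35],
    [-0.0011,0.0149,0,0.0478,-0.35],
    [-0.0011,0.0149,0,0.0478,-0.35]
  ]
}}

```text
time: 20.42
position: [480.5, -144.2, 123.9]
orientation: [[-0.994, -0.11, 0.0], [-0.11, 0.994, 0.0], [-0.0, 0.0, -1.0]]
ft_force: [-1.3, 0.4, -0.5]
gripper_width: 0.322
gripper_force: 0.0
```

```bash
python3 -c "
from h import *
qnow();arc(.45,[.5,.55,.6])"
```

```text
t 20.43 q 0.442 r 102.2 z 123.9 push -0.55 rad 1.28 Fz -0.5 w 0.322
[-0.1, 5.0, 0, 2.9]
[-0.5, 10.0, 0, 5.7]
[-1.1, 14.9, 0, 8.6]
```

In the tool's units: 10 mm / 1000 = 0.01, 5 mm / 1000 = 0.005, 5.7 degrees / 180 = 0.0317.

>>> {"fn": "drive_tool", "kwargs": {
  "moves": [
    [-0.0001,0.005,0,0.0161,-0.35],
    [-0.0005,0.01,0,0.0317,-0.35],
    [-0.0005,0.01,0,0.0317,-0.35]
  ]
}}

```text
time: 20.8
position: [479.7, -134.4, 123.8]
orientation: [[-1.0, -0.011, -0.0], [-0.011, 1.0, -0.0], [0.0, -0.0, -1.0]]
ft_force: [0.2, -2.0, -0.3]
gripper_width: 0.325
gripper_force: 0.9
```

```bash
python3 -c "
from h import *
qnow()"
```

```text
t 20.8 q 0.538 r 102.3 z 123.8 push 2.01 rad -0.14 Fz -0.3 w 0.325
```

In the tool's units: 9 mm / 1000 = 0.009, 5 mm / 1000 = 0.005, 5.2 degrees / 180 = 0.0289.

>>> {"fn": "drive_tool", "kwargs": {
  "moves": [
    [-0.0001,0.005,0,0.0161,-0.35],
    [-0.0004,0.009,0,0.0289,-0.35],
    [-0.0004,0.009,0,0.0289,-0.35]
  ]
}}

```text
time: 21.18
position: [480.1, -125.2, 123.8]
orientation: [[-0.997, 0.08, 0.0], [0.08, 0.997, 0.0], [-0.0, 0.0, -1.0]]
ft_force: [-1.0, -0.0, 0.4]
gripper_width: 0.324
gripper_force: 0.0
```

```bash
python3 -c "
from h import *
qnow()"
```

```text
t 21.18 q 0.628 r 102.1 z 123.8 push 0.08 rad 1.03 Fz 0.4 w 0.324
```

In the tool's units: 9 mm / 1000 = 0.009, 5 mm / 1000 = 0.005, 5.2 degrees / 180 = 0.0289.

>>> {"fn": "drive_tool", "kwargs": {
  "moves": [
    [-0.0001,0.005,0,0.0161,-0.35],
    [-0.0004,0.009,0,0.0289,-0.35],
    [-0.0004,0.009,0,0.0289,-0.35]
  ]
}}

```text
time: 21.55
position: [481.1, -116.5, 123.9]
orientation: [[-0.985, 0.17, -0.0], [0.17, 0.985, -0.0], [0.0, -0.0, -1.0]]
ft_force: [0.6, -2.8, 0.3]
gripper_width: 0.325
gripper_force: 1.0
```

```bash
python3 -c "
from h import *
qnow()"
```

```text
t 21.55 q 0.714 r 102.1 z 123.9 push 2.64 rad -1.01 Fz 0.3 w 0.325
```

In the tool's units: 9 mm / 1000 = 0.009, 5 mm / 1000 = 0.005, 5.2 degrees / 180 = 0.0289.

>>> {"fn": "drive_tool", "kwargs": {
  "moves": [
    [-0.0001,0.005,0,0.0161,-0.35],
    [-0.0004,0.009,0,0.0289,-0.35],
    [-0.0004,0.009,0,0.0289,-0.35]
  ]
}}

```text
time: 21.92
position: [483.2, -107.4, 123.8]
orientation: [[-0.966, 0.259, 0.0], [0.259, 0.966, 0.0], [-0.0, 0.0, -1.0]]
ft_force: [0.0, -0.3, 0.1]
gripper_width: 0.327
gripper_force: 0.0
```

```bash
python3 -c "
from h import *
qnow()"
```

```text
t 21.93 q 0.805 r 101.9 z 123.8 push 0.29 rad -0.12 Fz 0.1 w 0.327
```

In the tool's units: 11 mm / 1000 = 0.011, 10 mm / 1000 = 0.01, 6.3 degrees / 180 = 0.035.

>>> {"fn": "drive_tool", "kwargs": {
  "moves": [
    [-0.0001,0.005,0,0.0161,-0.35],
    [-0.0005,0.01,0,0.0317,-0.35],
    [-0.0006,0.011,0,0.035,-0.35]
  ]
}}

```text
time: 22.3
position: [486.3, -97.6, 123.8]
orientation: [[-0.932, 0.364, -0.001], [0.364, 0.932, -0.001], [0.0, -0.001, -1.0]]
ft_force: [-0.1, -5.3, 0.7]
gripper_width: 0.327
gripper_force: 2.6
```

```bash
python3 -c "
from h import *
qnow()"
```

```text
t 22.3 q 0.906 r 101.8 z 123.8 push 5.04 rad -1.69 Fz 0.7 w 0.327
```

```bash
python3 -c "
from h import *
q=-.035;go(*kn(q),124.5,np.degrees(phi(q))-90)"
```

```text
t 22.3 pos [486.3 -97.6 123.8] yang 68.7 F [-0.1 -5.3  0.7] w 0.33 -> d [-44.9 -79.8  -0.6] tw -55.3
```

In the tool's units: -80 mm / 1000 = -0.08, -77.7 mm / 1000 = -0.0777, -55 degrees / 180 = -0.3056.

>>> {"fn": "drive_tool", "kwargs": {
  "moves": [
    [-0.001,-0.0084,0,-0.0267,-0.35],
    [-0.0025,-0.0184,0,-0.0589,-0.35],
    [-0.005,-0.0281,0,-0.0906,-0.35],
    [-0.0085,-0.0373,0,-0.1228,-0.35],
    [-0.0127,-0.0462,0,-0.1544,-0.35],
    [-0.018,-0.0545,0,-0.1861,-0.35],
    [-0.024,-0.0624,0,-0.2183,-0.35],
    [-0.031,-0.0695,0,-0.25,-0.35],
    [-0.037,-0.0749,0,-0.2756,-0.35],
    [-0.0413,-0.0777,0,-0.2911,-0.35],
    [-0.045,-0.08,0,-0.3056,-0.35],
    [-0.045,-0.08,0,-0.3056,-0.35]
  ]
}}

```text
time: 23.8
position: [498.4, -187.5, 123.5]
orientation: [[-0.832, -0.555, -0.002], [-0.555, 0.832, 0.001], [0.0, 0.002, -1.0]]
ft_force: [-3.9, 2.8, 2.7]
gripper_width: 0.328
gripper_force: 2.2
```

```bash
python3 -c "
from h import *
qnow();q=.3;go(*kn(q),124.5,np.degrees(phi(q))-90)
s=eyes.camera('side');save(s,'s5.png')
cv2.imwrite('pics/s5c.png',cv2.resize(s['color'][190:310,280:380,::-1],None,fx=4,fy=4,interpolation=2))"
```

```text
t 23.8 q -0.025 r 100.2 z 123.5 push -4.47 rad 1.72 Fz 2.7 w 0.328
t 23.8 pos [ 498.4 -187.5  123.5] yang 123.7 F [-3.9  2.8  2.7] w 0.33 -> d [-5.6 31.9 -0.9] tw 18.9
```

View pics/s5c.png

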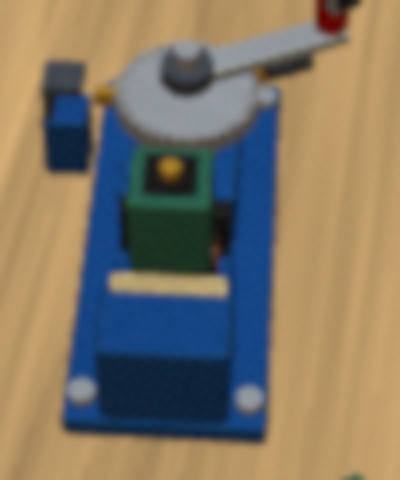

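The housing is now close to the packing and still upright and square. I start the fourth stroke in small steps and watch the push.

In the tool's units: 15 mm / 1000 = 0.015, 10 mm / 1000 = 0.01, 8.6 degrees / 180 = 0.0478.

>>> {"fn": "drive_tool", "kwargs": {
  "moves": [
    [0,0.005,0,0.0161,-0.35],
    [-0.0005,0.01,0,0.0317,-0.35],
    [-0.001,0.015,0,0.0478,-0.35],
    [-0.001,0.015,0,0.0478,-0.35]
  ]
}}

```text
time: 24.35
position: [492.0, -174.7, 124.0]
orientation: [[-0.906, -0.424, 0.001], [-0.424, 0.906, 0.0], [-0.001, -0.0, -1.0]]
ft_force: [-0.4, -0.2, -0.6]
gripper_width: 0.324
gripper_force: 0.0
```

```bash
python3 -c "
from h import *
qnow()"
```

```text
t 24.35 q 0.118 r 99.5 z 124.0 push 0.02 rad 0.41 Fz -0.6 w 0.324
```

In the tool's units: 8 mm / 1000 = 0.008, 4 mm / 1000 = 0.004, 4.6 degrees / 180 = 0.0256.

>>> {"fn": "drive_tool", "kwargs": {
  "moves": [
    [0,0.004,0,0.0128,-0.35],
    [-0.0003,0.008,0,0.0256,-0.35],
    [-0.0003,0.008,0,0.0256,-0.35]
  ]
}}

```text
time: 24.72
position: [489.1, -167.7, 124.0]
orientation: [[-0.937, -0.35, 0.001], [-0.35, 0.937, -0.0], [-0.001, -0.0, -1.0]]
ft_force: [0.2, -2.7, -0.5]
gripper_width: 0.322
gripper_force: 1.3
```

```bash
python3 -c "
from h import *
qnow()"
```

```text
t 24.73 q 0.194 r 99.4 z 124.0 push 2.64 rad 0.76 Fz -0.5 w 0.322
```

In the tool's units: 8 mm / 1000 = 0.008, 4 mm / 1000 = 0.004, 4.6 degrees / 180 = 0.0256.

>>> {"fn": "drive_tool", "kwargs": {
  "moves": [
    [0,0.004,0,0.0128,-0.35],
    [-0.0003,0.008,0,0.0256,-0.35],
    [-0.0003,0.008,0,0.0256,-0.35]
  ]
}}

```text
time: 25.1
position: [486.5, -160.1, 124.0]
orientation: [[-0.962, -0.274, 0.001], [-0.274, 0.962, -0.0], [-0.0, -0.0, -1.0]]
ft_force: [0.1, -3.5, 0.1]
gripper_width: 0.327
gripper_force: 1.3
```

```bash
python3 -c "
from h import *
qnow()"
```

```text
t 25.1 q 0.275 r 99.4 z 124.0 push 3.33 rad 0.89 Fz 0.1 w 0.327
```

In the tool's units: 8 mm / 1000 = 0.008, 4 mm / 1000 = 0.004, 4.6 degrees / 180 = 0.0256.

>>> {"fn": "drive_tool", "kwargs": {
  "moves": [
    [0,0.004,0,0.0128,-0.35],
    [-0.0003,0.008,0,0.0256,-0.35],
    [-0.0003,0.008,0,0.0256,-0.35]
  ]
}}

```text
time: 25.48
position: [484.7, -152.7, 124.0]
orientation: [[-0.981, -0.196, 0.0], [-0.196, 0.981, -0.001], [-0.0, -0.001, -1.0]]
ft_force: [1.6, -5.0, -1.2]
gripper_width: 0.33
gripper_force: 2.9
```

```bash
python3 -c "
from h import *
qnow()"
```

```text
t 25.48 q 0.352 r 99.5 z 124.0 push 5.2 rad -0.53 Fz -1.2 w 0.33
```

In the tool's units: 6 mm / 1000 = 0.006, 3 mm / 1000 = 0.003, 3.4 degrees / 180 = 0.0189.

>>> {"fn": "drive_tool", "kwargs": {
  "moves": [
    [0,0.003,0,0.0094,-0.35],
    [-0.0002,0.006,0,0.0189,-0.35],
    [-0.0002,0.006,0,0.0189,-0.35]
  ]
}}

```text
time: 25.85
position: [483.6, -147.0, 124.0]
orientation: [[-0.991, -0.138, 0.0], [-0.138, 0.991, -0.001], [-0.0, -0.001, -1.0]]
ft_force: [1.3, -7.0, -1.4]
gripper_width: 0.32
gripper_force: 3.5
```

```bash
python3 -c "
from h import *
qnow()"
```

```text
t 25.85 q 0.41 r 99.5 z 124.0 push 7.15 rad -0.24 Fz -1.4 w 0.32
```

The push is climbing steadily: nipped. I go on carefully.

In the tool's units: 6 mm / 1000 = 0.006, 3 mm / 1000 = 0.003, 3.4 degrees / 180 = 0.0189.

>>> {"fn": "drive_tool", "kwargs": {
  "moves": [
    [0,0.003,0,0.0094,-0.35],
    [-0.0002,0.006,0,0.0189,-0.35],
    [-0.0002,0.006,0,0.0189,-0.35]
  ]
}}

```text
time: 26.22
position: [482.8, -141.0, 124.0]
orientation: [[-0.997, -0.078, -0.0], [-0.078, 0.997, -0.001], [0.0, -0.001, -1.0]]
ft_force: [1.0, -7.1, -1.5]
gripper_width: 0.33
gripper_force: 3.4
```

```bash
python3 -c "
from h import *
qnow()
for i in range(4): eyes.camera('top'); qnow()"
```

```text
t 26.23 q 0.47 r 99.6 z 124.0 push 7.21 rad -0.39 Fz -1.5 w 0.33
t 26.27 q 0.47 r 99.6 z 124.0 push 6.72 rad -0.79 Fz -1.5 w 0.327
t 26.32 q 0.47 r 99.6 z 124.0 push 6.8 rad -1.31 Fz -0.5 w 0.324
t 26.38 q 0.47 r 99.5 z 124.0 push 6.48 rad -0.95 Fz -1.0 w 0.323
t 26.43 q 0.47 r 99.5 z 124.0 push 6.56 rad -0.03 Fz 0.1 w 0.33
```

In the tool's units: 5 mm / 1000 = 0.005, 2 mm / 1000 = 0.002, 2.9 degrees / 180 = 0.0161.

>>> {"fn": "drive_tool", "kwargs": {
  "moves": [
    [0,0.002,0,0.0067,-0.35],
    [-0.0001,0.005,0,0.0161,-0.35],
    [-0.0001,0.005,0,0.0161,-0.35]
  ]
}}

```text
time: 26.8
position: [482.5, -136.4, 124.0]
orientation: [[-1.0, -0.028, -0.0], [-0.028, 1.0, -0.001], [0.0, -0.001, -1.0]]
ft_force: [1.9, -9.6, -1.1]
gripper_width: 0.326
gripper_force: 4.6
```

```bash
python3 -c "
from h import *
qnow();eyes.camera('top'); qnow()"
```

```text
t 26.8 q 0.517 r 99.5 z 124.0 push 9.69 rad -1.54 Fz -1.1 w 0.326
t 26.85 q 0.517 r 99.5 z 124.0 push 9.41 rad -0.61 Fz -1.4 w 0.326
```

In the tool's units: 4 mm / 1000 = 0.004, 2 mm / 1000 = 0.002, 2.3 degrees / 180 = 0.0128.

>>> {"fn": "drive_tool", "kwargs": {
  "moves": [
    [0,0.002,0,0.0067,-0.35],
    [-0.0001,0.004,0,0.0128,-0.35],
    [-0.0001,0.004,0,0.0128,-0.35]
  ]
}}

```text
time: 27.22
position: [482.5, -132.7, 124.0]
orientation: [[-1.0, 0.012, -0.0], [0.012, 1.0, -0.002], [0.0, -0.002, -1.0]]
ft_force: [1.1, -11.6, -1.3]
gripper_width: 0.327
gripper_force: 5.5
```

```bash
python3 -c "
from h import *
qnow();eyes.camera('top'); qnow()"
```

```text
t 27.23 q 0.554 r 99.5 z 124.0 push 11.61 rad -1.01 Fz -1.3 w 0.327
t 27.27 q 0.554 r 99.5 z 124.0 push 10.81 rad -2.13 Fz -2.3 w 0.326
```

About 11 N: firm. I stop driving and swing the lever back.

```bash
python3 -c "
from h import *
arc(.56,[.5,.4,.3,.2,.1,.04,0,-.03])
q=-.035;go(*kn(q),124.5,np.degrees(phi(q))-90)"
```

```text
[-0.2, -6.0, 0, -3.4]
[-1.3, -15.9, 0, -9.2]
[-3.4, -25.7, 0, -14.9]
[-6.4, -35.2, 0, -20.6]
[-10.4, -44.4, 0, -26.4]
[-13.2, -49.7, 0, -29.8]
[-15.3, -53.1, 0, -32.1]
[-16.9, -55.6, 0, -33.8]
t 27.27 pos [ 482.5 -132.7  124. ] yang 89.3 F [  2.2 -10.8  -2.3] w 0.33 -> d [-17.2 -55.3  -0.4] tw -34.7
```

In the tool's units: -56.3 mm / 1000 = -0.0563, -49.7 mm / 1000 = -0.0497, -32.1 degrees / 180 = -0.1783.

>>> {"fn": "drive_tool", "kwargs": {
  "moves": [
    [-0.0002,-0.006,0,-0.0189,-0.35],
    [-0.0013,-0.0159,0,-0.0511,-0.35],
    [-0.0034,-0.0257,0,-0.0828,-0.35],
    [-0.0064,-0.0352,0,-0.1144,-0.35],
    [-0.0104,-0.0444,0,-0.1467,-0.35],
    [-0.0132,-0.0497,0,-0.1656,-0.35],
    [-0.0153,-0.0536,0,-0.1783,-0.35],
    [-0.017,-0.0563,0,-0.1911,-0.35],
    [-0.017,-0.0563,0,-0.1911,-0.35]
  ]
}}

```text
time: 28.4
position: [498.8, -187.2, 123.7]
orientation: [[-0.832, -0.555, 0.0], [-0.555, 0.832, 0.001], [-0.001, 0.001, -1.0]]
ft_force: [-0.3, 4.4, -0.0]
gripper_width: 0.327
gripper_force: 1.6
```

```bash
python3 -c "
from h import *
qnow();q=0;go(*kn(q),124.5)"
```

```text
t 28.4 q -0.025 r 99.7 z 123.7 push -3.77 rad -2.18 Fz -0.0 w 0.327
t 28.4 pos [ 498.8 -187.2  123.7] yang 123.7 F [-0.3  4.4 -0. ] w 0.33 -> d [ 0.2  2.5 -0.8] tw 0
```

Parked. I centre the cage, open a little and rise.

In the tool's units: -130 mm / 1000 = -0.13, 120 mm / 1000 = 0.12.

>>> {"fn": "drive_tool", "kwargs": {
  "moves": [
    [0,0.0027,0,0,-0.35],
    [0,0.0027,0,0,0.2],
    [0,0.0027,0,0,0.2],
    [0,0.0027,-0.02,0,0.2],
    [0,0.0027,-0.06,0,0.2],
    [0.03,-0.04,-0.11,0,0.2],
    [0.08,-0.09,-0.11,0,0.2],
    [0.12,-0.13,-0.11,0,0.2],
    [0.12,-0.13,-0.11,0,0.2]
  ]
}}

```text
time: 29.52
position: [469.2, -365.6, 233.6]
orientation: [[-0.835, -0.55, -0.001], [-0.55, 0.835, -0.0], [0.001, 0.0, -1.0]]
ft_force: [-0.1, 0.7, -0.4]
gripper_width: 0.603
gripper_force: 0.0
```

```bash
python3 -c "
from h import *
s=eyes.camera('side');t=eyes.camera('top');qnow()
cv2.imwrite('pics/end.png',np.hstack([cv2.resize(s['color'][190:310,280:380,::-1],None,fx=4,fy=4,interpolation=2),cv2.resize(t['color'][180:300,310:410,::-1],None,fx=4,fy=4,interpolation=2)]))
for p in(s,t):
  for n in('mug','socket','hinge','tape','driver'): print(n,[np.round(d['at']).tolist() for d in finder.outline_of(n,p)[:1]])"
```

```text
t 29.62 q -0.561 r 257.0 z 233.4 push -0.04 rad -0.67 Fz 0.4 w 0.597
mug [[375.0, 166.0]]
socket [[306.0, 370.0]]
hinge [[306.0, 170.0]]
tape [[227.0, 429.0]]
driver []
mug [[499.0, 280.0]]
socket [[209.0, 245.0]]
hinge []
tape [[164.0, 175.0]]
driver [[394.0, 248.0]]
```

View pics/end.png

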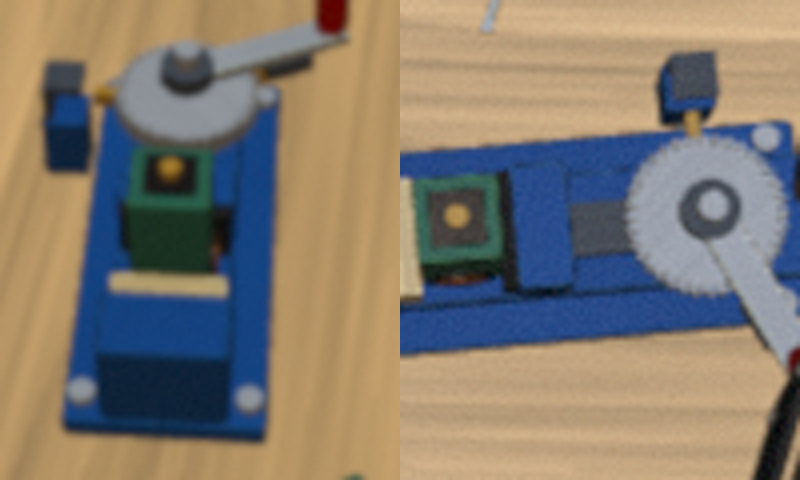

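The housing is clamped square and upright between the pad and the packing, with its lens on the knob side. The lever is parked, the robot is clear, and the bystanders the finder reported have not moved. I hand in.

```bash
python3 -c "
from h import *
print(sign_off())"
```

```text
the job is handed in; nothing more can be done
None
```

I handed the job in: the middle-sized housing is clamped upright and square with its lens to the knob side, the lever was driven to about 11 N at the knob and is parked again, and the arm is clear; `sign_off()` gave no verdict.

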